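# Pack the backgammon gift box tight

## Task

Pack the customer's gift box: the octagonal dice cup (mouth up) and the slim dice case from the display easel (standing on its long edge) go in beside the checkers chest already there, all three in one tight row, each right down on the box floor. The chest has slid about, so shove things along to make room, and work the last piece in against the sprung end board; press down firmly on the slim case until you feel it home. Leave the other things on the counter where they are.

Things in the scene. Friction and masses are not known exactly. Their poses are not given: they have to be found in the camera images.
- giftbox: Open walnut gift box, 1.2 kg, loose (a push over about 8 N can slide it). Outside 76 (its x) x 139 (its y) x 44 mm high; walls and floor 6 mm thick, inside 64 wide and 38 deep, level rim 44 mm above the counter. The row runs along its y from the plain end wall (inner face at y -63.5 mm) to the sprung end board at +y. Origin: centre of its underside, z up.
- endboard_face (a point): Sprung end board across the +y end of the gift box; keeps the packed row from rattling. At rest its face is 113 mm from the plain wall; the row is 44 + 50 + 22 = 116 mm. It gives up to 6 mm in +y: 2 N to start, 3.2 N at 3 mm, 4.4 N at 6 mm. 37 mm tall; the top 12 mm of its face slope back 7 mm, so a thing pushed down there wedges it back. Point: level with its face, 20 mm above the box floor.
- chest_center (a point): Checkers chest, a loose walnut block with an inlaid lid (0.16 kg), upright in the gift box: 58 mm along its x (across the box), 44 along its y (along the row), 50 high, so 12 mm above the rim. It has slid 3 to 35 mm away from the plain end wall; it slides when pushed and must be moved up to make room. Point: its centre, 25 mm above its underside.
- cup_center (a point): Octagonal khatam-inlaid dice cup (0.14 kg), mouth up on the counter: 50 mm across flats, 54 across corners, 72 high, hollow, 4 mm walls. Point: its centre, 36 mm above its foot; z up, x square out of one of the eight flats (they repeat every 45 degrees). It fits in the box only with flats square to the row, then stands 34 mm above the rim.
- slimcase_center (a point): Slim dice case, closed walnut block, 0.09 kg: 22 mm thick (its x, out of the inlaid face), 58 long (y), 46 high (z). Leans on the easel, z 35 degrees off vertical towards the easel's back; its 58 mm-apart ends are clear. In the box: z upright (any way up or round), thickness along the row, top 8 mm above the rim; squeezed there it will not drop home, it takes 5 to 20 N. Point: its centre.
- easel: Small wooden display easel, fixed, foot 85 x 36 mm; faces its +x, away from the robot give or take its yaw. Board and ledge are 36 mm wide, narrower than the case. In its frame the leaning case's centre starts at x -4, y 0, z 45 mm. Origin: on the counter near the middle of its foot; z up.
- dish: Bystander: turquoise ceramic dish, 100 mm across, 26 mm high; origin centre of its underside.
- bell: Bystander: brass counter bell with a turned handle, 64 mm across, 72 mm high; origin centre of its underside.
- waxtin: Bystander: round aluminium tin of polishing wax, 62 mm across, 24 mm high; origin centre of its underside.
- checker1: Bystander: ebony checker lying flat, 40 mm across, 10 mm thick; origin centre of its underside.
- checker2: Bystander: second ebony checker, same as the first.
- graver: Bystander: graver with a wooden handle, lying down, about 145 mm long, 20 mm thick.
- boneblank: Bystander: sawn bone blank, 22 x 90 x 20 mm high; origin centre of its underside.
Not all that is in view belongs to the job. What is shaped like the part that bears chest_center but pink is not meant. Leave any purple look-alike of the giftbox alone.

How it is judged (in metres and radians):
On the way:
1. the slim case, right down in the gift box, is pressed firmly onto its floor (more than 4 N for 0.1 s) (z of slimcase_center in the frame of giftbox between 0.0265 and 0.031 m and angle between the z axis of slimcase_center and the z axis of giftbox, either way round below 0.1 rad and x of slimcase_center in the frame of giftbox between -0.03 and 0.03 m and y of slimcase_center in the frame of giftbox between -0.06 and 0.06 m and contact force between slimcase and giftbox_c0 above 4 N), for 0.1 s.
At the end, for the whole second after the job is handed in: Chest, cup and slim case all stand inside the gift box, each on its floor within about 2 mm, cup and chest upright (mouth and lid up) and the case on its long edge within 0.1 rad, all at rest (z of slimcase_center in the frame of giftbox between 0.0265 and 0.031 m and angle between the z axis of slimcase_center and the z axis of giftbox, either way round below 0.1 rad and x of slimcase_center in the frame of giftbox between -0.03 and 0.03 m and y of slimcase_center in the frame of giftbox between -0.06 and 0.06 m and z of cup_center in the frame of giftbox between 0.0395 and 0.044 m and angle between each of cup_center, chest_center's own z axis and vertical below 0.1 rad and x of cup_center in the frame of giftbox between -0.03 and 0.03 m and y of cup_center in the frame of giftbox between -0.06 and 0.06 m and z of chest_center in the frame of giftbox between 0.0285 and 0.033 m and x of chest_center in the frame of giftbox between -0.03 and 0.03 m and y of chest_center in the frame of giftbox between -0.06 and 0.06 m and linear speed of each of slimcase, cup, chest below 0.01 m/s); the robot touches nothing.
It fails at once if a bystander (dish, bell, wax tin, checkers, graver, bone blank) is moved by more than 15 mm (distance of any of dish, bell, waxtin, checker1, checker2, graver, boneblank from where it was at the start of the episode above 0.015 m).
It also fails if it takes over 72 s, if anything falls off the work surface, if the arm or the gripper's body presses on something with over 40 N, if the wrist force passes 120 N, or if a joint passes its speed limit or range.

## Robot

A 6-joint arm with a two-finger parallel gripper is mounted at the origin on the work surface. World frame = base frame: x ahead of the robot, y to its left, z up, the work surface at z = 0. Lengths are in m, angles in degrees, forces in N, time in s.
With the tool pointing down it reaches from about 0.325 to 0.775 m from the base axis. Payload 5.5 kg.
Tool frame: the origin (TCP) lies at the centre of the arm's flange, where the gripper is bolted on; the fingertips stand 182 mm ahead of it and the grasp point (between the pads) lies 163 mm ahead of it; z points along the fingers, y is the direction in which the jaws open and shut (so a half turn about z gives the same grasp; the last joint's range is limited). The gripper opens to 88 mm and grips with 3 to 60 N. Pads are 20 mm wide; open, the fingers measure 115 mm over their backs; the gripper's body (75 mm by 178 mm) begins 61 mm behind the grasp point.
Start: joints at [-68.623, 5.22, 70.514, -0, 104.267, -3.249], TCP at [0.25, -0.545, 0.405] pointing down, gripper open.
Joint ranges: [-164.24, 164.24], [-49.07, 125.15], [9.68, 141.18], [-86.29, 266.29], [3.28, 154.24], [-151.56, 151.56]. Speed limits (degrees/s): [147.25, 147.25, 172.46, 180, 180, 180].

## Interface

Orientations are given as [roll, pitch, yaw] about the fixed x, y, z axes, in that order (R = Rz(yaw) Ry(pitch) Rx(roll)).
In Python, from station import r gives the robot as it stands. The module is installed in compiled form; this text tells all that it offers. Calls block until the motion is done:
- r.reach(position, orientation): joint-space move of the TCP to a pose.
- r.servo_line(position, rotation=None, speed=0.15): straight line of the TCP; rotation=None keeps the orientation; speed is the mean speed in m/s.
- r.move_joints(angles): joint-space move.
- r.let_go() and r.grab(squeeze=None): open the fingers fully, or close them until they stop; squeeze is the grip in N (None keeps the last).
- r.wait(seconds).
- r.inverse_kinematics(position, orientation): joint angles nearest the present ones, or None.
- r.sense(): the state.
- r.snapshot(name): name is "scene" or "top"; returns a dict with "frame" (480x640x3 uint8, red, green, blue), "fx", "fy", "cx", "cy" (pixels), "R" (3x3) and "t" (3): a world point X has camera coordinates R X + t. Camera axes: x right, y down, z forward; pixel columns grow to the right and rows downward; lengths in m; the calibration is good to about 2 mm. A picture is of the moment at which its call begins. There is no depth.
A pose or a line that the arm cannot do raises r.IKError and nothing moves.
- r.hand_in(): hands the job in, once; it reports no verdict.
The state is a dict: "clock": time; "joints": joint angles; "joint_vel": joint speeds; "joint_torque": joint torques, N m; "tcp_pos": TCP position; "orientation": TCP orientation; "contact_force": force on the tool from outside, world axes, zero at the start; "torque": the same for the moment, N m; "opening": finger opening in m.
Only numpy, scipy, OpenCV 4.12 (cv2) and the standard library are available. Lean on these libraries where they do the work, as an engineer would, in place of code of your own. Each camera call takes 0.05 s, during which the arm holds its last target.

## Working session

There is one attempt and no reset: what is moved stays moved. The work goes in short steps, each a Python script; the robot and the scene stay as the last script left them, time stands still between calls to the robot, and variables do not carry over. Pictures are saved under pics/ and viewed, and the job is handed in when it is done.

```bash
mkdir -p pics; ls
python3 - <<'E'
from station import r
import cv2,numpy as np,pickle
for n in("scene","top"):
    s=r.snapshot(n); cv2.imwrite(f"pics/{n}0.png",s["frame"][:,:,::-1]); pickle.dump(s,open(f"{n}0.pkl","wb"))
    print(n,s["fx"],s["fy"],s["cx"],s["cy"],np.round(s["R"],3).tolist(),np.round(s["t"],3), -np.array(s["R"]).T@s["t"])
print(r.sense())
E
```

```text
pics
scene 458.0877035257146 458.0877035257146 313.7246746343986 242.7350651495163 [[-0.857, 0.515, -0.01], [0.446, 0.731, -0.517], [-0.259, -0.447, -0.856]] [ 0.491 -0.23   1.307] [0.86139233 0.49957903 1.00489923]
top 606.6391638447748 606.6391638447748 316.97638121417185 236.63125924440402 [[-0.028, -1.0, -0.011], [-0.985, 0.03, -0.169], [0.169, 0.006, -0.986]] [0.038 0.566 1.302] [0.33848291 0.01323312 1.37942477]
{'clock': 0.1, 'joints': array([-6.86234240e+01,  5.25783605e+00,  7.05708787e+01, -2.44755277e-04,
        1.04263486e+02, -3.25184790e+00]), 'joint_vel': array([-0.03313162, -0.07873498, -0.20111244,  0.02995445,  0.15228382,
        0.06353209]), 'joint_torque': array([ 3.43701358e-03, -4.47855878e+01, -4.07571709e+01,  6.99767238e-02,
        2.84272071e-02, -9.64728065e-05]), 'tcp_pos': array([ 0.25003067, -0.54549409,  0.40367012]), 'orientation': array([-1.79907934e+02, -4.99316394e-03,  2.46283598e+01]), 'contact_force': array([-0.33291146, -0.01981452, -0.3277069 ]), 'torque': array([ 0.03685096, -0.00498584, -0.04557911]), 'opening': 0.08774737095567851}
```

View pics/scene0.png

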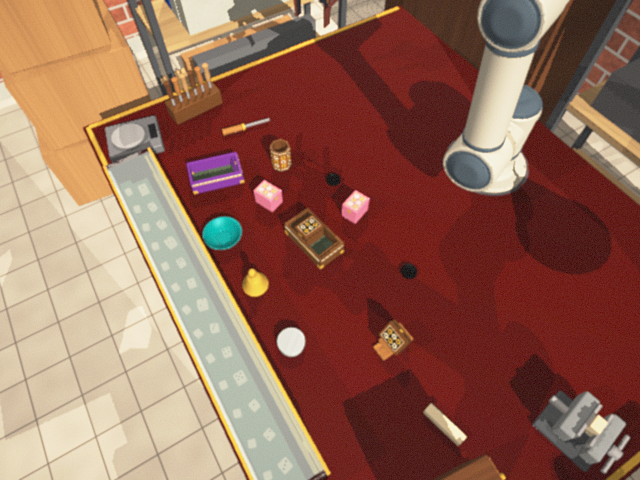

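View pics/top0.png

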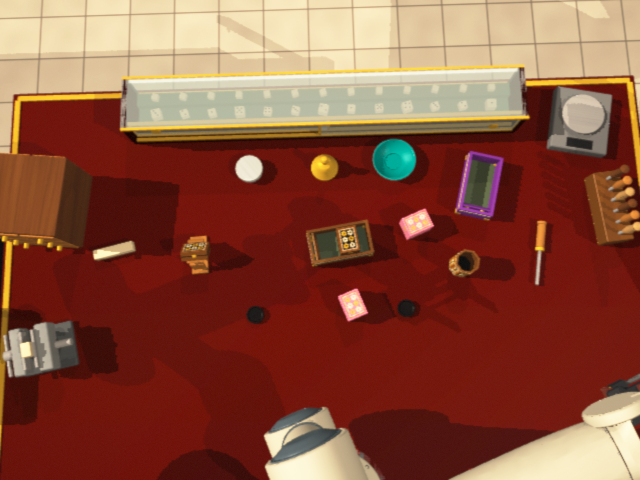

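The top view has +x up and +y to the left. The walnut gift box is at about (340,243), with the walnut chest in it at (348,240). The cup is at (463,263) and the easel with the case at (197,253). Look-alikes to leave alone are the purple box at (480,185) and the pink chests at (417,223) and (353,305). I'll crop close on each.

Run:
```python
import cv2,numpy as np
t=cv2.imread("pics/top0.png");s=cv2.imread("pics/scene0.png")
def c(im,u,v,w=48,h=36,k=8): return cv2.resize(im[v-h:v+h,u-w:u+w],None,fx=k,fy=k,interpolation=cv2.INTER_CUBIC)
cv2.imwrite("pics/a.png",cv2.resize(np.vstack([np.hstack([c(t,340,243),c(s,315,238)]),]),(800,300)))
cv2.imwrite("pics/box_t.png",c(t,340,243)); cv2.imwrite("pics/box_s.png",c(s,315,238))
a=np.vstack([np.hstack([c(t,463,263,24,18,16),c(t,197,253,24,18,16)]),np.hstack([c(s,281,155,24,18,16),c(s,393,341,24,18,16)])])
cv2.imwrite("pics/b.png",a)
print(a.shape)
```

```text
(1152, 1536, 3)
```

View pics/box_t.png

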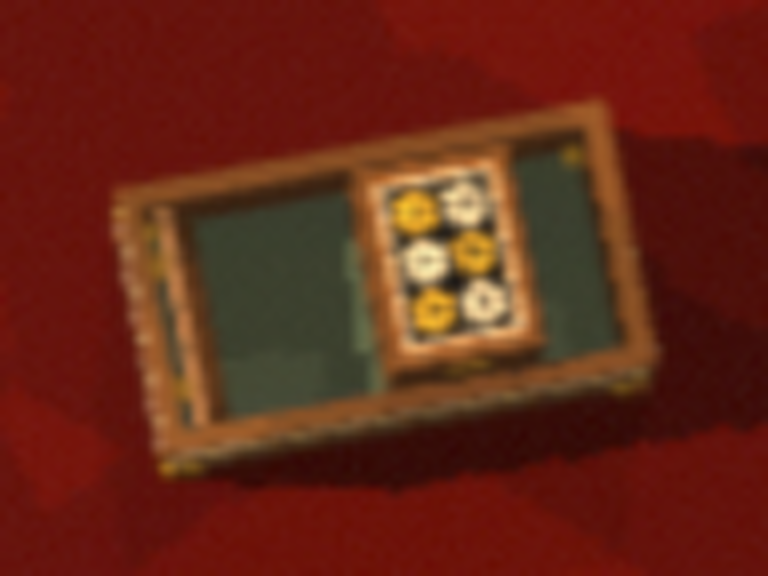

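View pics/box_s.png

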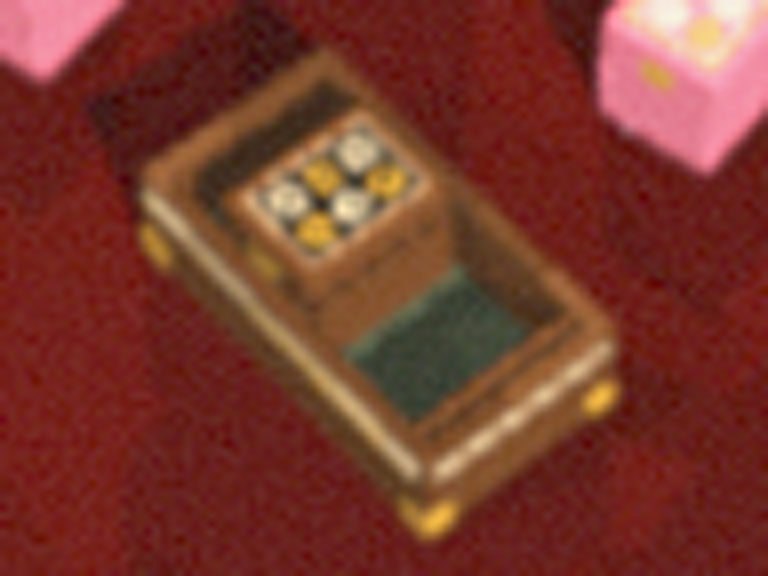

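```bash
python3 -c "
import cv2;a=cv2.imread('pics/b.png');print(a.shape);cv2.imwrite('pics/b2.png',cv2.resize(a,(768,576)))"
```

```text
(1152, 1536, 3)
```

View pics/b2.png

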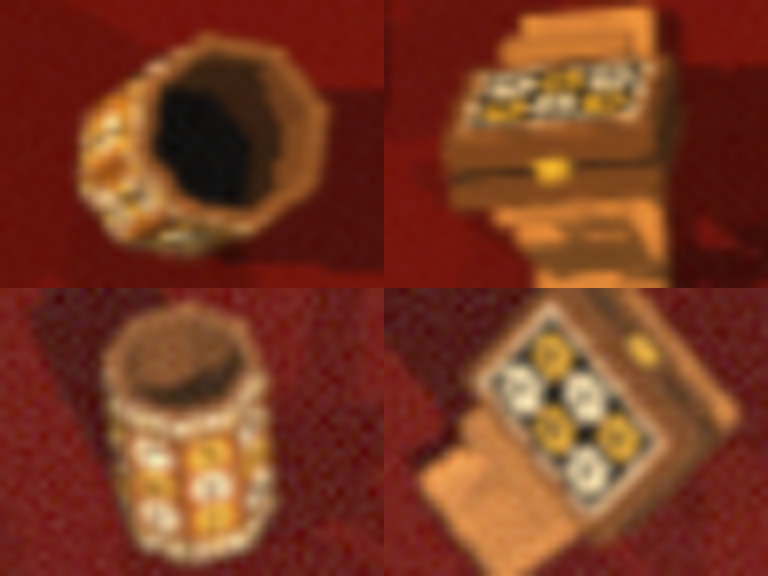

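Top crop: the walnut box has its sprung board at the left (+y) end and the chest about 17 mm off the plain wall. The cup stands mouth up, and the case leans on the easel. I'll fit the poses from corner points in both views and check the residuals with an overlay.

```bash
cat > h.py <<'E'
import numpy as np,cv2,pickle
from scipy.optimize import least_squares
from scipy.spatial.transform import Rotation as Ro
def proj(s,X):
    c=np.asarray(X)@np.asarray(s["R"]).T+s["t"]
    return np.c_[s["fx"]*c[:,0]/c[:,2]+s["cx"], s["fy"]*c[:,1]/c[:,2]+s["cy"]]
def unp(org,pts,k=8): return (np.array(pts,float)+.5)/k-.5+np.array(org)
def pl(p,X):
    c,s_=np.cos(p[2]),np.sin(p[2]); X=np.asarray(X,float)
    return np.c_[p[0]+c*X[:,0]-s_*X[:,1],p[1]+s_*X[:,0]+c*X[:,1],X[:,2]]
def fit(obs,p0):
    f=lambda p:np.concatenate([(proj(s,pl(p,X))-u).ravel() for s,X,u in obs])
    o=least_squares(f,p0,loss='soft_l1')
    return o.x,[np.round(proj(s,pl(o.x,X))-u,1).tolist() for s,X,u in obs]
E
python3 - <<'E'
from h import *
T=pickle.load(open("top0.pkl","rb"));S=pickle.load(open("scene0.pkl","rb"))
b=np.array([[.038,.0695,.044],[.038,-.0695,.044],[-.038,-.0695,.044],[-.038,.0695,.044]])
ut=unp((292,207),[(115,188),(605,100),(655,355),(160,455)])
us=unp((267,202),[(430,475),(148,190),(325,52),(615,335)])
for o in ([(T,b,ut)],[(S,b,us)],[(T,b,ut),(S,b,us)]):
    p,e=fit(o,[.5,0,.1]); print("box",np.round(p[:2],4),np.degrees(p[2]).round(2),e)
c=np.array([[.029,.022,.056],[.029,-.022,.056],[-.029,-.022,.056],[-.029,.022,.056]])
ut=unp((292,207),[(358,172),(505,150),(540,345),(392,370)])
us=unp((267,202),[(312,272),(232,193),(365,105),(440,185)])
for o in ([(T,c,ut)],[(S,c,us)],[(T,c,ut),(S,c,us)]):
    p2,e=fit(o,[.5,0,.1]); print("chest",np.round(p2[:2],4),np.degrees(p2[2]).round(2),e)
d=p2[:2]-p[:2];cc,ss=np.cos(p[2]),np.sin(p[2]);print("chest in box",cc*d[0]+ss*d[1],-ss*d[0]+cc*d[1])
# cup
a=np.radians(22.5+45*np.arange(8));R=.025/np.cos(np.pi/8)
oc=np.c_[R*np.cos(a),R*np.sin(a),0*a+.072]
from itertools import product
ut=unp((439,245),[(210,35),(283,48),(328,105),(318,180)])
# match: corners nearest by angle, start at yaw guesses
f0=None
for k in range(8):
    X=np.array([oc[(k-i)%8] for i in range(4)])
    p,e=fit([(T,X,ut)],[.5,-.3,0.1]); 
    if abs(np.degrees(p[2]))<25: print("cup top",np.round(p[:2],4),np.degrees(p[2]).round(2),e); pc=p
print(proj(T,pl(pc,oc)))
# easel case
E
```

```text
box [ 0.5564 -0.0282] 8.96 [[[-0.1, -0.0], [-0.4, -0.3], [0.1, 0.8], [0.4, -0.3]]]
box [ 0.5582 -0.0247] 9.56 [[[0.1, 0.3], [-0.9, -0.8], [0.1, 0.3], [0.5, -0.0]]]
box [ 0.557 -0.027] 9.18 [[[-0.7, -0.1], [-1.0, -0.7], [-0.4, 0.4], [-0.0, -0.4]], [[-0.1, -0.6], [-0.8, -1.8], [0.2, -0.6], [0.3, -0.7]]]
chest [ 0.5582 -0.0459] 7.76 [[[-0.7, -0.3], [0.5, -0.7], [0.7, 0.4], [-0.5, 0.5]]]
chest [ 0.5588 -0.0463] 8.37 [[[-0.2, 1.7], [-1.4, -0.0], [0.1, -1.4], [2.0, -0.1]]]
chest [ 0.5584 -0.046 ] 8.04 [[[-0.7, -0.3], [0.5, -0.9], [0.8, 0.2], [-0.4, 0.5]], [[-0.1, 1.7], [-1.2, -0.1], [0.4, -1.3], [2.2, -0.1]]]
chest in box -0.0015989813167034848 -0.019020965230320014
cup top [ 0.4999 -0.303 ] -11.58 [[[-0.4, -0.3], [-0.0, -0.3], [0.2, 0.3], [0.2, 0.3]]]
[[464.42566035 248.64056906]
 [456.81544058 254.07117426]
 [455.5212621  263.40758638]
 [461.34179344 271.19811515]
 [470.88350973 272.83959657]
 [478.51616944 267.35305598]
 [479.75283109 257.99218157]
 [473.90985946 250.25758778]]
```

```bash
cat >> h.py <<'E'
L=np.radians(35)
Rl=np.array([[np.cos(L),0,-np.sin(L)],[0,1,0],[np.sin(L),0,np.cos(L)]]) # cols: case x,y,z in easel frame
def casepts(loc): return np.asarray(loc)@Rl.T+np.array([0,0,.045])
def boxpts(hx,hy,hz): return np.array([[a*hx,b*hy,c*hz] for a in(-1,1) for b in(-1,1) for c in(-1,1)])
EDG=[(i,j) for i in range(8) for j in range(i+1,8) if bin(i^j).count('1')==1]
def draw(im,s,X,org,w,h,k,col,edges):
    P=(proj(s,X)-np.array(org)+.5)*k-.5
    for i,j in edges: cv2.line(im,tuple(int(round(v)) for v in P[i]),tuple(int(round(v)) for v in P[j]),col,1,cv2.LINE_AA)
E
python3 - <<'E'
from h import *
T=pickle.load(open("top0.pkl","rb"));S=pickle.load(open("scene0.pkl","rb"))
hx,hy,hz=.011,.029,.023
Xt=casepts([[hx,hy,hz],[hx,-hy,hz],[-hx,hy,hz],[-hx,-hy,hz]])
ut=unp((173,235),[(447-384,138),(668-384,122),(450-384,207),(668-384,197)])
Xs=casepts([[hx,-hy,-hz],[hx,hy,-hz],[hx,-hy,hz],[hx,hy,hz]])
us=unp((369,323),[(470-384,383-288),(592-384,522-288),(547-384,297-288),(668-384,438-288)])
for o in ([(T,Xt,ut)],[(S,Xs,us)],[(T,Xt,ut),(S,Xs,us)]):
    p,e=fit(o,[.5,.3,0]); print("case",np.round(p[:2],4),np.degrees(p[2]).round(2),e)
pc=p
t=cv2.imread("pics/top0.png");s=cv2.imread("pics/scene0.png")
def crop(im,u,v,w,h,k): return cv2.resize(im[v-h:v+h,u-w:u+w],None,fx=k,fy=k,interpolation=cv2.INTER_CUBIC)
out=[]
for im,C,cs in((t,T,[(463,263),(197,253),(340,243)]),(s,S,[(281,155),(393,341),(315,238)])):
    row=[]
    for (u,v),kind in zip(cs,"cup case box".split()):
        w,h,k=(24,18,5.5) if kind!="box" else (48,36,2.75); k=11 if kind!="box" else 5.5
        w,h=(24,24) if kind!="box" else(48,48)
        g=crop(im,u,v,w,h,k);org=(u-w,v-h)
        if kind=="case":draw(g,C,pl(pc,casepts(boxpts(hx,hy,hz))),org,w,h,k,(0,255,0),EDG)
        if kind=="cup":
            a=np.radians(22.5+45*np.arange(8));R=.025/np.cos(np.pi/8)
            X=np.vstack([np.c_[R*np.cos(a),R*np.sin(a),0*a+z] for z in(.072,0)])
            draw(g,C,pl([.4999,-.303,np.radians(-11.58)],X),org,w,h,k,(0,255,0),[(i,(i+1)%8) for i in range(8)]+[(8+i,8+(i+1)%8) for i in range(8)])
        if kind=="box":
            draw(g,C,pl([.557,-.027,np.radians(9.18)],boxpts(.038,.0695,.022)+[0,0,.022]),org,w,h,k,(0,255,0),EDG)
            draw(g,C,pl([.5584,-.046,np.radians(8.04)],boxpts(.029,.022,.025)+[0,0,.031]),org,w,h,k,(255,255,0),EDG)
        row.append(cv2.resize(g,(264,264)) if 0 else g[:528,:528])
    out.append(np.hstack(row))
o=np.vstack(out);print(o.shape);cv2.imwrite("pics/ov.png",cv2.resize(o,(800,534),interpolation=cv2.INTER_AREA))
E
```

```text
case [0.5436 0.2922] 1.26 [[[-0.0, -0.3], [-1.2, 0.4], [1.0, 0.0], [0.1, -0.1]]]
case [0.544  0.2931] 4.99 [[[-1.9, -0.6], [0.2, 2.8], [-0.3, -2.9], [2.7, 0.5]]]
case [0.5437 0.2927] 2.84 [[[-0.2, 0.1], [-1.4, -0.0], [1.1, 0.3], [0.1, -0.5]], [[-1.8, -1.4], [-0.4, 2.5], [0.2, -3.3], [2.4, 0.6]]]
(1056, 1584, 3)
```

View pics/ov.png

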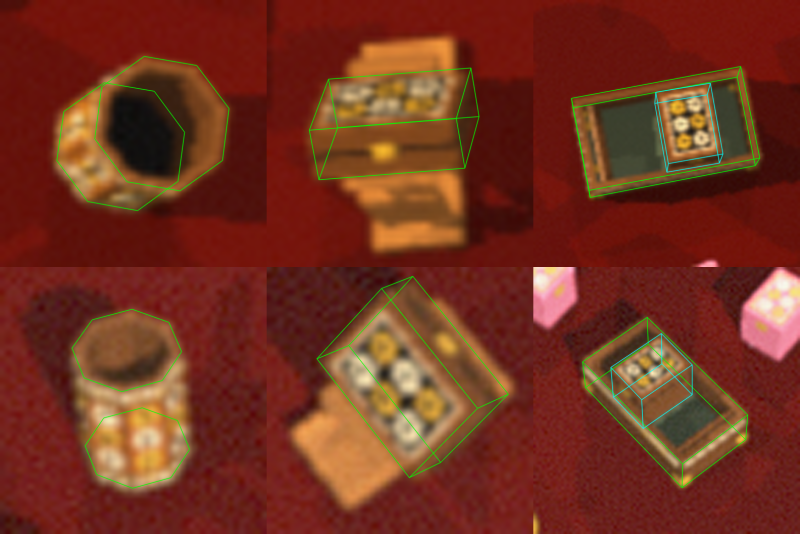

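```bash
cat > ovc.py <<'E'
from h import *
import sys
T=pickle.load(open("top0.pkl","rb"));S=pickle.load(open("scene0.pkl","rb"))
pc=[float(a) for a in sys.argv[1:3]]+[np.radians(float(sys.argv[3]))]
out=[]
for n,C,(u,v) in(("top",T,(197,253)),("scene",S,(393,341))):
    im=cv2.imread(f"pics/{n}0.png");w=24;k=16
    g=cv2.resize(im[v-w:v+w,u-w:u+w],None,fx=k,fy=k,interpolation=cv2.INTER_CUBIC)
    g2=g.copy();draw(g2,C,pl(pc,casepts(boxpts(.011,.029,.023))),(u-w,v-w),w,w,k,(0,255,0),EDG)
    out.append(np.vstack([g,g2]))
o=cv2.resize(np.hstack(out),(600,600),interpolation=cv2.INTER_AREA);cv2.imwrite("pics/%s.png"%sys.argv[4],o)
E
python3 ovc.py .5437 .2922 2.8 ovc1
```

```text
(no output)
```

View pics/ovc1.png

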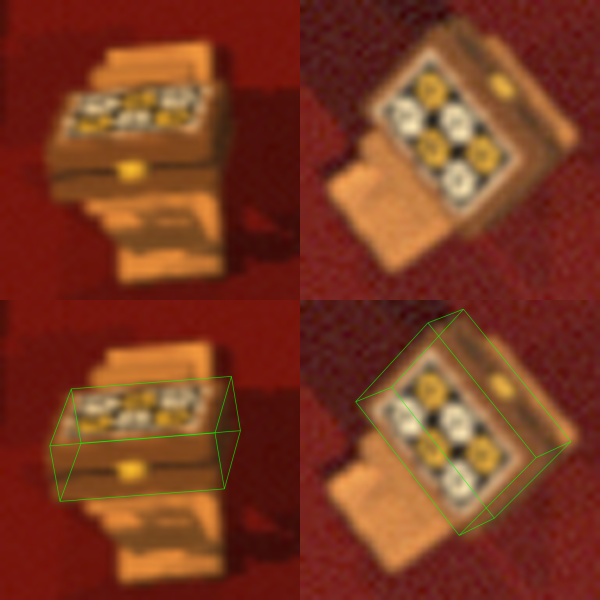

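The cup and box overlays match to about 1 px. The case centre is (0.544, 0.292), yaw about 3°. Next I check IK for all planned poses.

```bash
cat >> h.py <<'E'
def down(jaw,flip=False):  # jaw: world angle of jaw direction (deg)
    y=jaw+90-(180 if flip else 0); return [180,0,(y+180)%360-180]
class B:  # box frame -> world
    def __init__(s,x,y,yaw): s.x,s.y,s.yaw=x,y,yaw; a=np.radians(yaw); s.c,s.s=np.cos(a),np.sin(a)
    def w(s,bx,by,z): return [s.x+s.c*bx-s.s*by, s.y+s.s*bx+s.c*by, z]
    def inv(s,X): d=np.array(X[:2])-[s.x,s.y]; return s.c*d[0]+s.s*d[1],-s.s*d[0]+s.c*d[1]
def case_pose(p,back,flip=False):
    Rz=Ro.from_euler('z',p[2]).as_matrix(); Rc=Rz@Rl
    z=-Rc[:,2]; y=Rc[:,1]*(-1 if flip else 1); x=np.cross(y,z)
    pos=np.array([p[0],p[1],.045])-z*back
    return pos.tolist(), Ro.from_matrix(np.c_[x,y,z]).as_euler('xyz',degrees=True).tolist()
E
python3 - <<'E'
from h import *
from station import r
b=B(.557,-.027,9.18)
for f in(0,1):
    print(f)
    q=lambda p,o:print(np.round(r.inverse_kinematics(p,o),0) if r.inverse_kinematics(p,o) is not None else None, np.round(p,3),np.round(o,1))
    q(b.w(0,.027,.31),down(9.18,f)); q(b.w(0,.027,.2),down(9.18,f))
    for ph in(-11.58,33.42): q([.4999,-.303,.236],down(ph,f))
    for bk in(.19,.29): q(*case_pose([.5437,.2922,np.radians(2.8)],bk,f))
    q(b.w(0,.03,.30),down(9.18,f))
E
```

```text
0
[ -4.  -2.  87.   0.  95. -13.] [ 0.553 -0.     0.31 ] [180.    0.   99.2]
[ -4.   1.  95.   0.  83. -13.] [ 0.553 -0.     0.2  ] [180.    0.   99.2]
[-35.   5.  88.   0.  87. -23.] [ 0.5   -0.303  0.236] [180.    0.   78.4]
[-35.   5.  88.   0.  87. -68.] [ 0.5   -0.303  0.236] [180.    0.  123.4]
[ 35. -15. 114. -23.  53. -48.] [0.435 0.287 0.201] [-180.    35.  -177.2]
[ 40. -27. 114. -22.  65. -48.] [0.378 0.284 0.283] [-180.    35.  -177.2]
[ -3.  -2.  88.   0.  94. -12.] [0.552 0.003 0.3  ] [180.    0.   99.2]
1
None [ 0.553 -0.     0.31 ] [180.    0.  -80.8]
None [ 0.553 -0.     0.2  ] [180.    0.  -80.8]
None [ 0.5   -0.303  0.236] [ 180.     0.  -101.6]
[-35.   5.  88.  -0.  87. 112.] [ 0.5   -0.303  0.236] [180.    0.  -56.6]
[ 35. -15. 114. -23.  53. 132.] [0.435 0.287 0.201] [180.  -35.    2.8]
[ 40. -27. 114. -22.  65. 132.] [0.378 0.284 0.283] [180.  -35.    2.8]
None [0.552 0.003 0.3  ] [180.    0.  -80.8]
```

Run:
```python
from h import *
from station import r
b=B(.557,-.027,9.18)
r.grab(5)
r.reach(b.w(0,.027,.29),down(9.18))
r.servo_line(b.w(0,.027,.245),speed=.1)
s=r.sense();print(s["clock"],s["tcp_pos"],s["orientation"],s["contact_force"],s["opening"])
for n in("scene","top"):
    q=r.snapshot(n);pickle.dump(q,open(n+"1.pkl","wb"));cv2.imwrite(f"pics/{n}1.png",q["frame"][:,:,::-1])
    im=cv2.imread(f"pics/{n}1.png")
    tip=s["tcp_pos"]+np.array([0,0,-.182]);
    u,v=proj(q,[tip])[0];print(n,u,v)
    u,v=int(u),int(v);w=30;g=cv2.resize(im[v-w:v+w,u-w:u+w],(600,600),interpolation=cv2.INTER_CUBIC)
    draw(g,q,pl([tip[0],tip[1],np.radians(9.18)],boxpts(.0135,.01,.0)+[0,0,tip[2]]),(u-w,v-w),w,w,10,(0,255,0),EDG)
    cv2.imwrite(f"pics/{n}1c.png",cv2.resize(g,(400,400)))
a=np.hstack([cv2.imread(f"pics/{n}1c.png") for n in("top","scene")]);cv2.imwrite("pics/tip1.png",a)
```

```text
4.3083 [ 5.52724749e-01 -4.62305281e-04  2.44996040e-01] [-1.79987649e+02 -2.87801440e-03  9.91675479e+01] [0.39001025 0.03723663 1.05658042] 0.0006536595272293439
scene 320.6332905909896 235.9281733684955
top 327.21659146371235 241.439022679758
```

View pics/tip1.png

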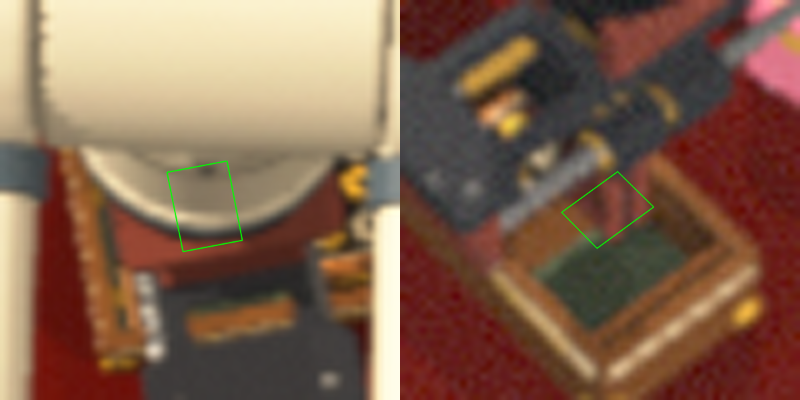

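Scene crop: the fingertip is within about 1 px of the projected outline, inside the gap between the chest and the board. Next I descend and push the chest.

```bash
cat >> h.py <<'E'
def fcomp(r,d,n=1): return float(np.dot(r.sense()["contact_force"],d))
def push(r,d,maxd,lim,step=.001,speed=.02,verbose=True,f0=None):
    """move along unit d until reaction against the motion exceeds lim; returns distance"""
    d=np.array(d,float); p=np.array(r.sense()["tcp_pos"]); f0=fcomp(r,d) if f0 is None else f0
    k=0; log=[]
    while k*step<maxd:
        k+=1; r.servo_line((p+d*step*k).tolist(),speed=speed)
        f=-(fcomp(r,d)-f0); log.append(round(f,1))
        if f>lim: break
    if verbose: print("push",k*step,"log",log[-14:])
    return k*step
E
python3 - <<'E'
from h import *
from station import r
b=B(.557,-.027,9.18)
r.servo_line(b.w(0,.027,.205),speed=.06)
print(r.sense()["contact_force"])
d=np.array(b.w(0,-1,0))-np.array(b.w(0,0,0))
push(r,d,.045,3.0,step=.0015,speed=.03)
s=r.sense();print(s["clock"],b.inv(s["tcp_pos"]),s["contact_force"])
r.servo_line((s["tcp_pos"]-d*.004).tolist(),speed=.04)
p=r.sense()["tcp_pos"];p[2]=.30
r.servo_line(p.tolist(),speed=.15)
E
```

```text
[-0.46295034 -0.35451674  0.57868046]
push 0.0375 log [-0.1, -0.1, 0.1, 0.5, 0.0, 0.0, 0.0, 0.7, -0.1, 0.5, 1.1, 0.3, 0.7, 6.4]
11.475 (np.float64(0.00022006869171440485), np.float64(-0.009816714096353124)) [-0.59029803  6.14930133  0.53860625]
```

The stop came at box y = -9.8 mm, where -9.5 was predicted, so the chest is against the wall and the box pose holds. Next, the cup.

Run:
```python
from h import *
from station import r
b=B(.557,-.027,9.18)
s=r.sense();print(s["clock"])
r.reach([.4999,-.303,.32],down(-11.58)); r.let_go()
r.servo_line([.4999,-.303,.236],speed=.12)
print(r.sense()["contact_force"])
r.grab(20)
s=r.sense();print(s["clock"],s["opening"],s["contact_force"])
r.servo_line([.4999,-.303,.30],speed=.12)
s=r.sense();print(s["clock"],s["opening"],s["contact_force"])
p=b.w(0,.013,.34)
r.reach(p,down(9.18))
s=r.sense();print(s["clock"],s["opening"],s["tcp_pos"])
q=r.snapshot("scene");pickle.dump(q,open("scene2.pkl","wb"))
im=cv2.cvtColor(q["frame"],cv2.COLOR_RGB2BGR);cv2.imwrite("pics/scene2.png",im)
g=cv2.resize(im[150:300,215:415],(800,600),interpolation=cv2.INTER_CUBIC)
tc=s["tcp_pos"]
a=np.radians(22.5+45*np.arange(8));R=.025/np.cos(np.pi/8)
zb=tc[2]-.236
X=np.vstack([np.c_[R*np.cos(a),R*np.sin(a),0*a+z] for z in(.072+zb,zb)])
draw(g,q,pl([tc[0],tc[1],np.radians(9.18)],X),(215,150),0,0,4,(0,255,0),[(i,(i+1)%8) for i in range(8)]+[(8+i,8+(i+1)%8) for i in range(8)])
draw(g,q,pl([.557,-.027,np.radians(9.18)],boxpts(.038,.0695,.022)+[0,0,.022]),(215,150),0,0,4,(255,255,0),EDG)
cv2.imwrite("pics/cup2.png",g)
```

```text
12.525
[-0.49470194 -0.07206599  0.79559818]
16.5 0.049743820824802464 [0.37836291 0.62138353 0.58130471]
17.1833 0.04951145564008671 [ 1.30551882  0.53869924 -1.67658426]
18.325 0.0496833387758986 [ 0.55493995 -0.01503726  0.33939876]
```

View pics/cup2.png

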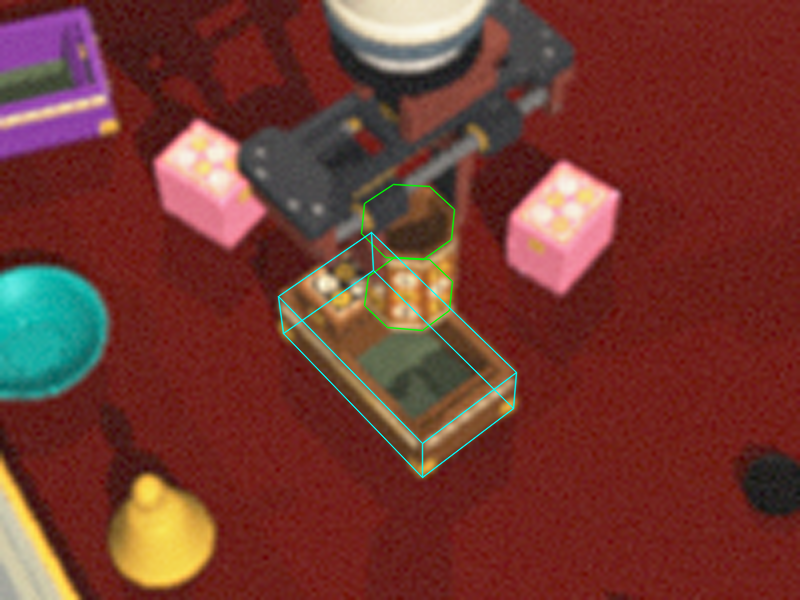

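The cup is held flat to flat (49.7 mm), and its outline and the box match the scene view. Lower it, then shove it up to the chest.

Run:
```python
from h import *
from station import r
b=B(.557,-.027,9.18)
r.servo_line(b.w(0,.015,.29),speed=.12)
r.servo_line(b.w(0,.015,.247),speed=.05)
f=r.sense()["contact_force"];print(f)
push(r,[0,0,-1],.009,3,step=.001,speed=.02)
s=r.sense();print(s["clock"],s["tcp_pos"],s["contact_force"],s["opening"])
d=np.array(b.w(0,-1,0))-np.array(b.w(0,0,0))
p=s["tcp_pos"];p[2]+=.0005
r.servo_line(p.tolist(),speed=.02)
push(r,d,.016,3.5,step=.001,speed=.03)
s=r.sense();print(s["clock"],b.inv(s["tcp_pos"]),s["tcp_pos"],s["contact_force"],s["opening"])
```

```text
[ 0.33068999 -0.48830872 -1.70834256]
push 0.006 log [-0.1, 0.4, -0.3, 0.4, 0.2, 4.7]
21.45 [ 0.55477382 -0.0122265   0.24206196] [-1.24256776 -0.17026302  3.0135133 ] 0.04981468068420649
push 0.013000000000000001 log [0.4, -0.1, -0.6, -1.5, -0.4, -0.7, -0.2, 0.3, -0.9, 0.1, -1.3, 0.5, 3.8]
24.95 (np.float64(0.00014208200403329217), np.float64(0.0025230112718510147)) [ 0.55673775 -0.02448664  0.24222453] [-0.91102544  4.20534518  0.45640161] 0.04985860157853248
```

Run:
```python
from h import *
from station import r
r.let_go()
p=r.sense()["tcp_pos"];p[2]=.34
r.servo_line(p.tolist(),speed=.15)
# move towards easel, clear of view
pos,o=case_pose([.5437,.2922,np.radians(2.8)],.29)
r.reach(pos,o)
print(r.sense()["clock"])
for n in("scene","top"):
    q=r.snapshot(n);pickle.dump(q,open(n+"3.pkl","wb"))
    im=cv2.cvtColor(q["frame"],cv2.COLOR_RGB2BGR);cv2.imwrite(f"pics/{n}3.png",im)
T=cv2.imread("pics/top3.png");S=cv2.imread("pics/scene3.png")
cv2.imwrite("pics/box3t.png",cv2.resize(T[203:278,290:390],(800,600),interpolation=cv2.INTER_CUBIC))
cv2.imwrite("pics/box3s.png",cv2.resize(S[195:270,265:365],(800,600),interpolation=cv2.INTER_CUBIC))
```

```text
27.7417
```

View pics/box3t.png

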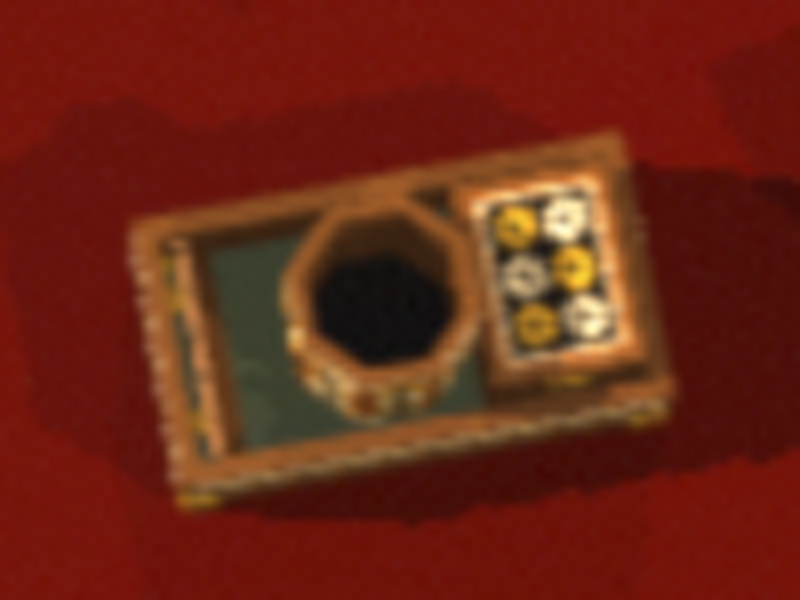

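View pics/box3s.png

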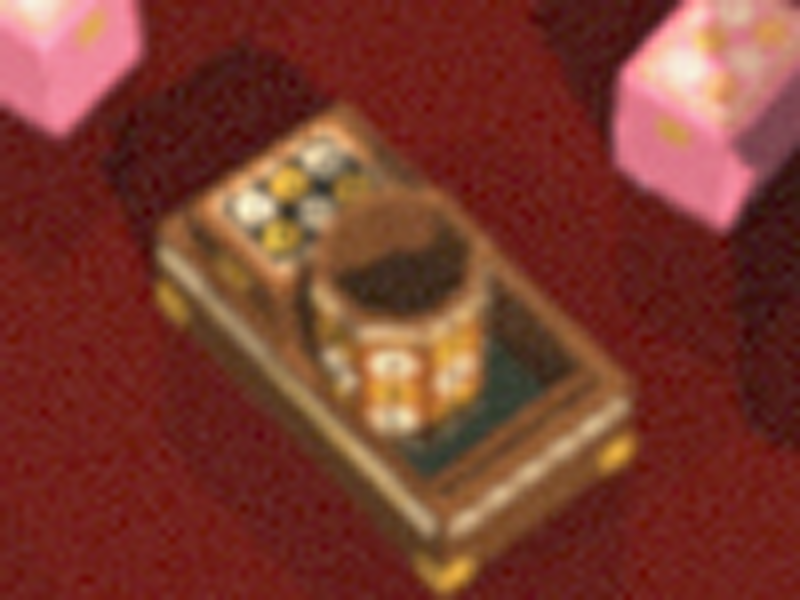

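View pics/scene3.png

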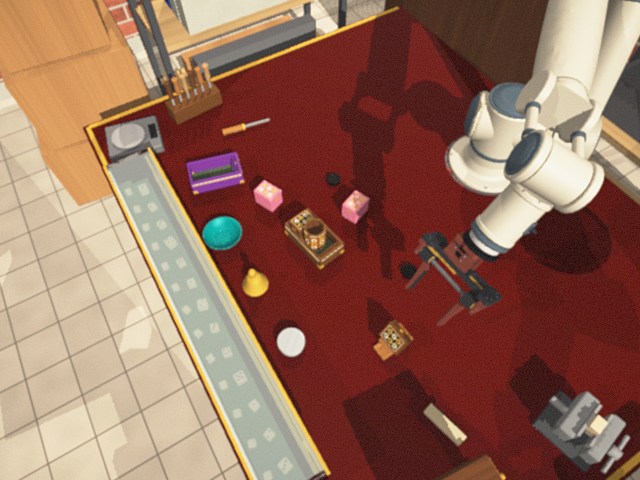

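Both views show the cup against the chest and the chest against the plain wall. I refit the box, then overlay the cup at its expected place.

Run:
```python
from h import *
T=pickle.load(open("top3.pkl","rb"));S=pickle.load(open("scene3.pkl","rb"))
bx=np.array([[.038,.0695,.044],[.038,-.0695,.044],[-.038,-.0695,.044],[-.038,.0695,.044]])
ut=unp((290,203),[(131,215),(622,130),(673,383),(178,478)])
us=unp((265,195),[(440,538),(158,240),(343,105),(632,392)])
for o in ([(T,bx,ut)],[(S,bx,us)],[(T,bx,ut),(S,bx,us)]):
    p,e=fit(o,[.5,0,.1]); print("box",np.round(p[:2],4),np.degrees(p[2]).round(2),e)
out=[]
for by in (5.5,):
  for q,n,org in((T,"top",(290,203)),(S,"scene",(265,195))):
    im=cv2.imread(f"pics/{n}3.png");g=cv2.resize(im[org[1]:org[1]+75,org[0]:org[0]+100],(800,600),interpolation=cv2.INTER_CUBIC)
    b=B(p[0],p[1],np.degrees(p[2]));c=b.w(0,by/1000,0)
    a=np.radians(22.5+45*np.arange(8));R=.025/np.cos(np.pi/8)
    X=np.c_[R*np.cos(a),R*np.sin(a),0*a+.078]
    draw(g,q,pl([c[0],c[1],p[2]],X),org,0,0,8,(0,255,0),[(i,(i+1)%8) for i in range(8)])
    c=b.w(0,-.0415,0);draw(g,q,pl([c[0],c[1],p[2]],boxpts(.029,.022,.025)+[0,0,.031]),org,0,0,8,(255,255,0),EDG)
    draw(g,q,pl(p,boxpts(.038,.0695,.022)+[0,0,.022]),org,0,0,8,(255,255,255),EDG)
    out.append(g)
cv2.imwrite("pics/ov3.png",cv2.resize(np.hstack(out),(800,300),interpolation=cv2.INTER_AREA))
```

```text
box [ 0.5578 -0.0286] 8.71 [[[0.1, -0.2], [-0.3, -0.6], [-0.1, 0.8], [0.3, 0.1]]]
box [ 0.5587 -0.025 ] 8.77 [[[0.2, -0.5], [-0.2, -0.3], [0.0, 0.6], [-0.0, 0.2]]]
box [ 0.558  -0.0273] 8.73 [[[-0.5, -0.2], [-0.9, -0.7], [-0.6, 0.7], [-0.3, 0.1]], [[-0.1, -1.3], [-0.4, -1.1], [-0.2, -0.2], [-0.3, -0.6]]]
```

View pics/ov3.png

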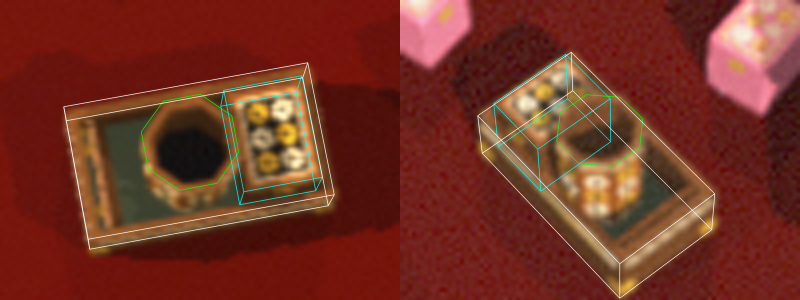

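The box is at (0.5575, -0.0273), yaw about 9°, so it has hardly moved. Cup and chest sit as expected. Next, the case.

Run:
```python
from h import *
from station import r
P=[.5437,.2926,np.radians(2.8)]
pos,o=case_pose(P,.19)
r.servo_line(case_pose(P,.205)[0],o,speed=.12)
print(r.sense()["contact_force"])
r.servo_line(pos,o,speed=.06)
print(r.sense()["contact_force"])
r.grab(15)
s=r.sense();print(s["clock"],s["opening"],s["contact_force"],s["tcp_pos"],s["orientation"])
q=r.snapshot("scene");im=cv2.cvtColor(q["frame"],cv2.COLOR_RGB2BGR)
g=cv2.resize(im[300:375,340:440],(800,600),interpolation=cv2.INTER_CUBIC)
cv2.imwrite("pics/grip4.png",g)
```

```text
[-0.91316319 -0.24397899  0.3362157 ]
[ 0.31514196 -0.03890493 -0.72575427]
29.675 0.05780099431246346 [-0.31581036  0.92972794  0.64449493] [0.43485465 0.2873855  0.20087091] [ 179.97256789   35.02079696 -177.20741424]
```

View pics/grip4.png

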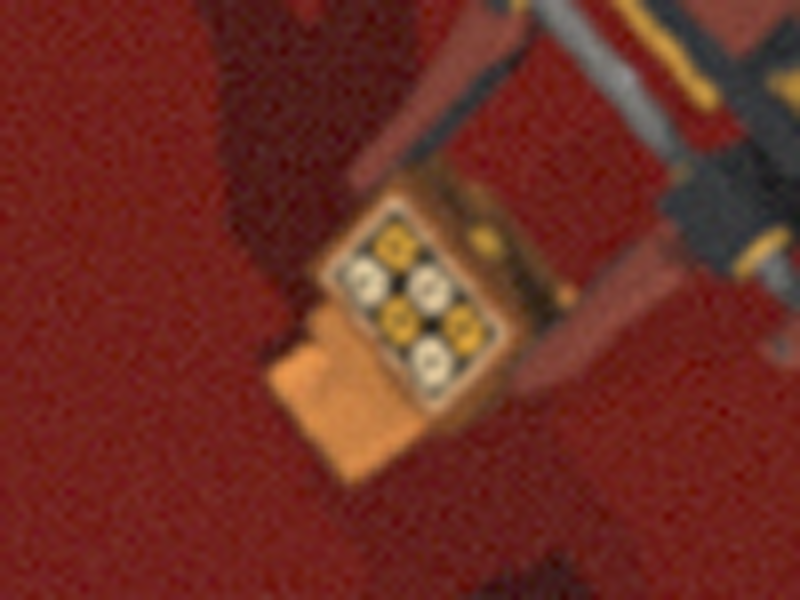

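Run:
```python
from h import *
from station import r
b=B(.5575,-.0273,9.0)
r.grab(30)
P=[.5437,.2926,np.radians(2.8)]
pos,o=case_pose(P,.25)
r.servo_line(pos,o,speed=.12)
s=r.sense();print(s["clock"],s["opening"],s["contact_force"])
# tips at 15 mm below case top: case bottom at tcp-.182-.031
r.reach(b.w(0,.045,.34),down(9.0))
s=r.sense();print(s["clock"],s["opening"],s["contact_force"],s["tcp_pos"],s["orientation"])
r.servo_line(b.w(0,.045,.313),speed=.1)
s=r.sense();tc=s["tcp_pos"];a=np.radians(s["orientation"][2]-90)
X=pl([tc[0],tc[1],a],boxpts(.029,.011,.023)+[0,0,tc[2]-.19])
for n in("scene","top"):
    q=r.snapshot(n);pickle.dump(q,open(n+"5.pkl","wb"));im=cv2.cvtColor(q["frame"],cv2.COLOR_RGB2BGR);cv2.imwrite(f"pics/{n}5.png",im)
    u,v=proj(q,[[tc[0],tc[1],.06]])[0].astype(int);org=(u-40,v-40)
    g=cv2.resize(im[org[1]:org[1]+80,org[0]:org[0]+80],(800,800),interpolation=cv2.INTER_CUBIC);g2=g.copy()
    draw(g2,q,X,org,0,0,10,(0,255,0),EDG)
    cv2.imwrite(f"pics/hold5{n}.png",cv2.resize(np.hstack([g,g2]),(800,400),interpolation=cv2.INTER_AREA))
```

```text
30.5917 0.05756571919539897 [-0.01890088  0.15663603 -0.61299641]
31.6917 0.05802360374770639 [-0.07300187  0.40082291 -1.13645068] [0.55036246 0.01781973 0.33888697] [-1.79939761e+02 -1.45973524e-02  9.91163473e+01]
```

View pics/hold5scene.png

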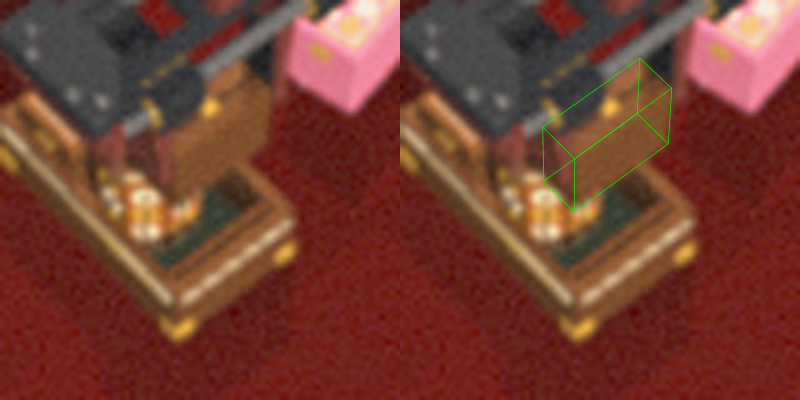

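View pics/hold5top.png

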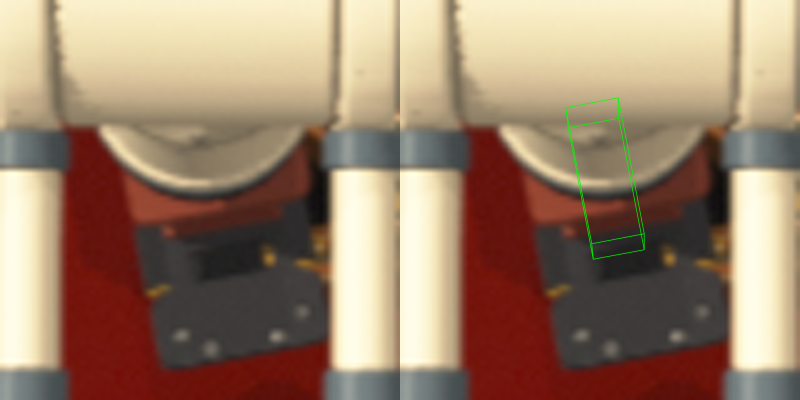

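The case is held upright and square to the box, and its outline matches to about 1 px (2 mm). Lower it beside the cup, touch the cup, then go down.

Run:
```python
from h import *
from station import r
b=B(.5575,-.0273,9.0)
d=np.array(b.w(0,-1,0))-np.array(b.w(0,0,0))
r.servo_line(b.w(0,.046,.285),speed=.08)
print(r.sense()["contact_force"])
r.servo_line(b.w(0,.046,.264),speed=.05)
print(r.sense()["contact_force"])
push(r,d,.012,1.8,step=.0007,speed=.02)
s=r.sense();print(s["clock"],b.inv(s["tcp_pos"]),s["contact_force"],s["opening"])
q=r.snapshot("scene");im=cv2.cvtColor(q["frame"],cv2.COLOR_RGB2BGR)
cv2.imwrite("pics/ins6.png",cv2.resize(im[190:280,265:385],(800,600),interpolation=cv2.INTER_CUBIC))
```

```text
[ 0.82429417  0.45752143 -0.70884246]
[ 0.03903476  0.21230645 -0.66563358]
push 0.0063 log [-0.9, -1.1, 0.6, -0.1, -0.8, 0.1, -0.1, 1.3, 4.6]
35.525 (np.float64(-3.58153684067589e-05), np.float64(0.0403293038878025)) [-1.20283024  4.62937938  0.54391493] 0.05773538552949808
```

View pics/ins6.png

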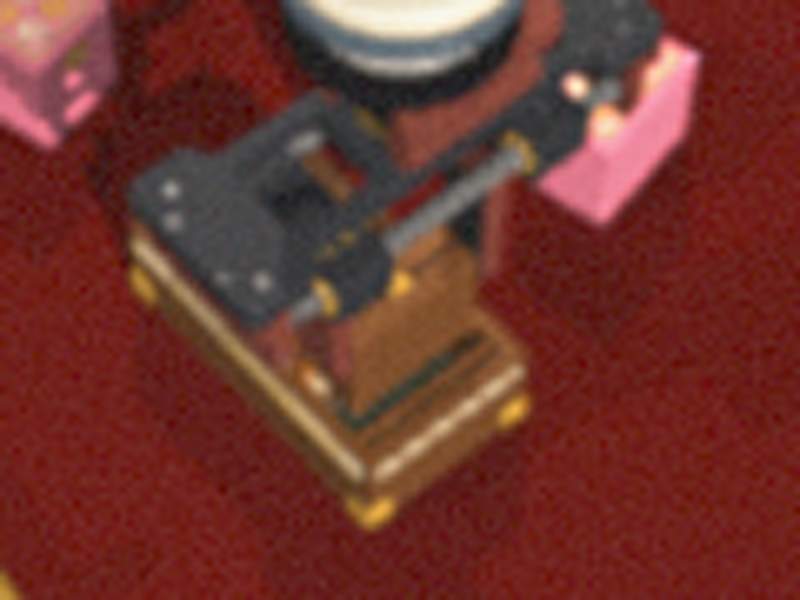

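Touch was at box y = 40.3 mm (41.5 expected), and the picture shows clear floor ahead of the board. I back off slightly and go down.

Run:
```python
from h import *
from station import r
b=B(.5575,-.0273,9.0)
d=np.array(b.w(0,-1,0))-np.array(b.w(0,0,0))
p=r.sense()["tcp_pos"]-d*.0008
r.servo_line(p.tolist(),speed=.02)
f0=-.6
push(r,[0,0,-1],.034,18,step=.002,speed=.03,f0=.6)
s=r.sense();print(s["clock"],b.inv(s["tcp_pos"]),s["tcp_pos"],s["contact_force"],s["opening"])
q=r.snapshot("scene");im=cv2.cvtColor(q["frame"],cv2.COLOR_RGB2BGR)
cv2.imwrite("pics/ins7.png",cv2.resize(im[190:280,265:385],(800,600),interpolation=cv2.INTER_CUBIC))
```

```text
push 0.034 log [-1.3, -1.5, -1.1, -1.0, 1.8, 3.2, 5.3, 1.7, -0.4, -0.7, 0.2, 0.4, 0.3, 1.1]
40.075 (np.float64(2.3568173222934113e-06), np.float64(0.04091345732468691)) [0.55110205 0.01311011 0.22971755] [ 0.74159895 -1.02498318  0.4571545 ] 0.05769667311799355
```

View pics/ins7.png

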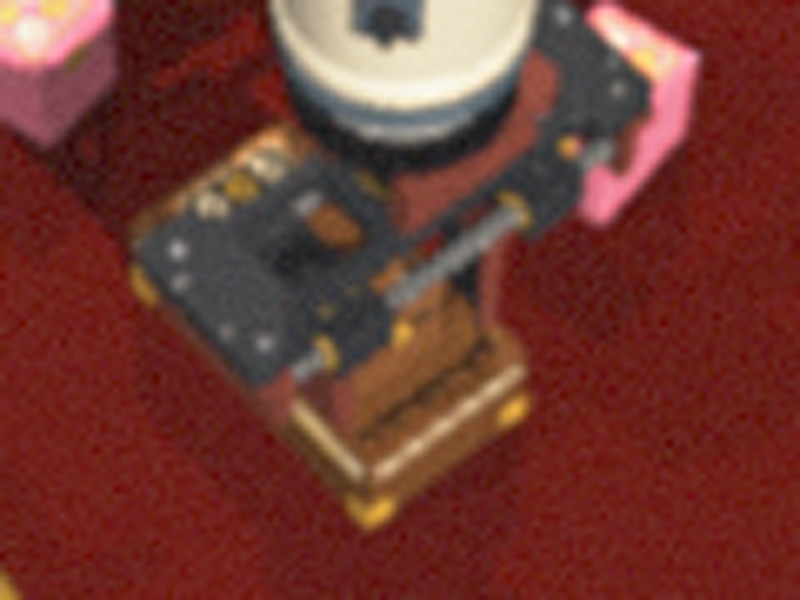

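The case is wedged in past the board slope (peak 5 N). I go down a bit more, release, close the fingers and press from above.

Run:
```python
from h import *
from station import r
b=B(.5575,-.0273,9.0)
push(r,[0,0,-1],.002,6,step=.001,speed=.02)
r.let_go()
p=r.sense()["tcp_pos"];p[2]=.275
r.servo_line(p.tolist(),speed=.1)
r.grab(10)
r.servo_line(b.w(0,.0425,.275),speed=.05)
s=r.sense();print(s["clock"],s["contact_force"])
r.servo_line(b.w(0,.0425,.250),speed=.08)
push(r,[0,0,-1],.020,22,step=.001,speed=.02,f0=0)
s=r.sense();print(s["clock"],b.inv(s["tcp_pos"]),s["tcp_pos"],s["contact_force"])
r.wait(.4);print(r.sense()["contact_force"])
```

```text
push 0.002 log [0.1, -0.2]
43.5 [-0.65699798  0.38050475 -0.68545387]
push 0.02 log [1.1, 1.7, 2.2, 1.1, 0.5, 1.5, 1.0, 1.8, 3.5, 8.1, 11.5, 17.1, 21.5, 25.2]
48.9667 (np.float64(-8.975858472807206e-06), np.float64(0.04254715913278344)) [0.55083529 0.01472193 0.23416454] [-8.96627676  0.62617468 25.24553701]
[-9.30239662  0.65531814 25.62927696]
```

Pressed at 25 N with the tips at 52.2 mm; the seated case top should be at 52 mm. I lift off and look.

Run:
```python
from h import *
from station import r
b=B(.5575,-.0273,9.0)
p=r.sense()["tcp_pos"];p[2]=.30
r.servo_line(p.tolist(),speed=.12)
r.reach([.42,.25,.36],down(9))
print(r.sense()["clock"])
for n,org in(("top",(290,203)),("scene",(265,195))):
    q=r.snapshot(n);pickle.dump(q,open(n+"8.pkl","wb"));im=cv2.cvtColor(q["frame"],cv2.COLOR_RGB2BGR);cv2.imwrite(f"pics/{n}8.png",im)
    g=cv2.resize(im[org[1]:org[1]+75,org[0]:org[0]+100],(800,600),interpolation=cv2.INTER_CUBIC)
    cv2.imwrite(f"pics/fin_{n}.png",g)
    c=b.w(0,.0415,0)
    draw(g,q,pl([c[0],c[1],np.radians(9)],boxpts(.029,.011,.023)+[0,0,.029]),org,0,0,8,(0,255,0),EDG)
    cv2.imwrite(f"pics/fin_{n}o.png",g)
o=np.vstack([np.hstack([cv2.imread(f"pics/fin_{n}{k}.png") for n in("top","scene")]) for k in("","o")])
cv2.imwrite("pics/fin8.png",cv2.resize(o,(800,600),interpolation=cv2.INTER_AREA))
```

```text
51.175
```

View pics/fin8.png

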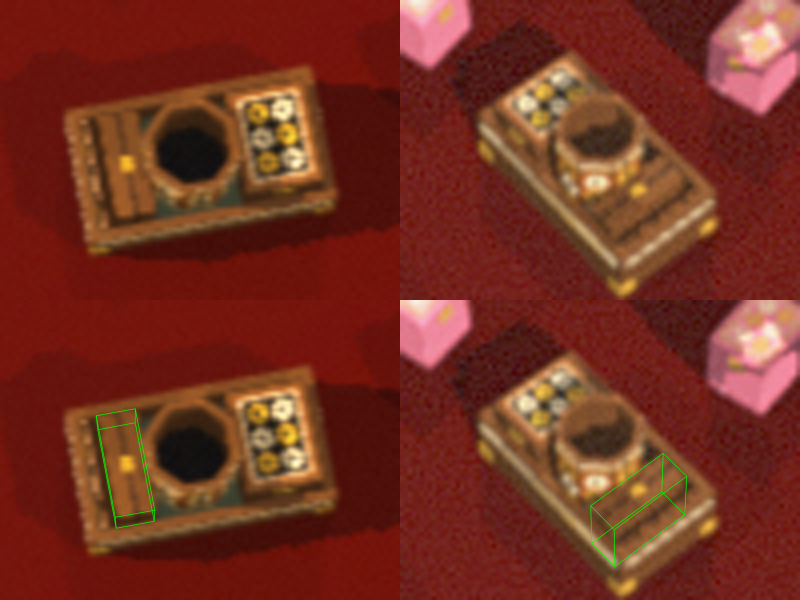

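View pics/fin_scene.png

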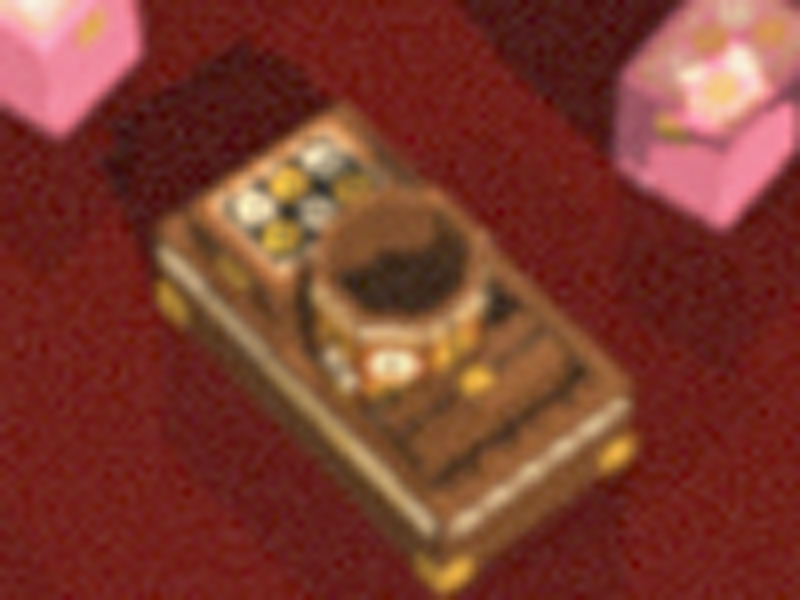

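It looks level and home. A short press on each end will confirm the case is down along its whole length.

Run:
```python
from h import *
from station import r
b=B(.5575,-.0273,9.0)
r.reach(b.w(.015,.0425,.27),down(9))
for x in(.015,-.015):
    r.servo_line(b.w(x,.0425,.239),speed=.1)
    f0=fcomp(r,[0,0,-1])
    push(r,[0,0,-1],.010,12,step=.0015,speed=.03)
    s=r.sense();print(s["clock"],s["tcp_pos"][2]-.182,s["contact_force"])
    p=s["tcp_pos"];p[2]=.245
    r.servo_line(p.tolist(),speed=.1)
p[2]=.32
r.servo_line(p.tolist(),speed=.15)
r.reach([.42,.25,.36],down(9))
print(r.sense()["clock"])
out=[]
for n,org in(("top",(290,203)),("scene",(265,195))):
    q=r.snapshot(n);im=cv2.cvtColor(q["frame"],cv2.COLOR_RGB2BGR);cv2.imwrite(f"pics/{n}9.png",im)
    out.append(cv2.resize(im[org[1]:org[1]+75,org[0]:org[0]+100],(400,300),interpolation=cv2.INTER_CUBIC))
    a=cv2.imread(f"pics/{n}0.png")
    out.append(cv2.resize(im,(400,300),interpolation=cv2.INTER_AREA))
cv2.imwrite("pics/fin9.png",np.vstack([np.hstack(out[:2]),np.hstack(out[2:])]))
```

```text
push 0.0075 log [0.2, 0.2, 1.8, 7.8, 13.5]
54.1 0.0523443288914372 [-3.70351135  0.79642408 13.12090438]
push 0.0075 log [-0.7, -0.0, 0.5, 8.5, 16.2]
56.1 0.05226089138392395 [-7.29619549  0.05197943 16.37370161]
58.0833
```

View pics/fin9.png

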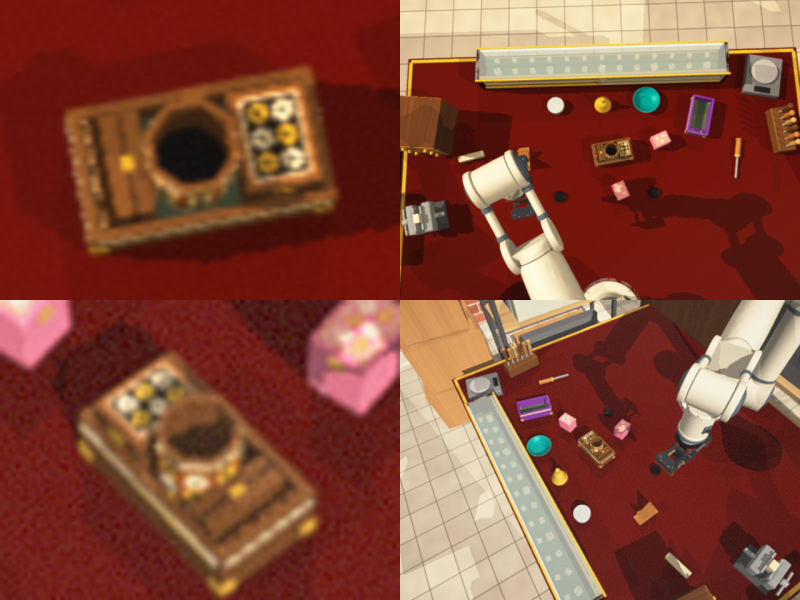

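The case top is at 52.3 mm at both ends (52.0 nominal). Cup and chest stand upright and the bystanders are where they were. Handing in.

Run:
```python
from station import r
r.hand_in()
print(r.sense()["clock"])
```

```text
the job is handed in; nothing more can be done
the job is handed in; nothing more can be done
```

The gift box is packed and the job was handed in at about 58 s of the 72 s allowed. No verdict is reported back.

**What I did:** I pushed the chest against the plain wall, set the cup on the floor (4.7 N touch) and shoved it up to the chest. I then lifted the case off the easel, wedged it in against the sprung board and pressed it with 25 N for about 0.4 s.

**Last checks:**
- **Case:** its top was at 52.2 mm in the middle and 52.3 mm at both ends; it should be 52.0 mm when seated.
- **Row:** both camera views show all three pieces upright in one tight row.
- **Bystanders:** none has visibly moved, judged by eye and not measured.
- **Robot:** clear of everything.

**What disagreed:**
- The two cameras differed by about 3.5 mm in y on the box. I used the average, and the chest stop agreed with it to 0.3 mm.
- The cup and case stopped about 3 mm and 1 mm further along the row than predicted, probably because each sat a little off-centre in the grip.
- The final press also showed about 9 N sideways, cause not checked; the level readings at both ends suggest the case is not tilted.

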